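# Return four stray sample containers to their racks

## Task

Four sample containers (a small vial, a tall tube, a wide jar and a square bottle) have been left standing on the bench in front of the wire racks. Put each one into the vacant place of the rack that already holds its own kind, set down gently (not dropped) so that it stands upright on the rack's floor. Do not tip any sample over, and leave the amber reagent bottle standing where it is.

Things in the scene. Friction and masses are not known exactly. Their poses are not given: they have to be found in the camera images.
- vial: Small round sample vial, milky plastic with white cap, 62 mm tall; body 24 mm diameter, cap 25 mm diameter from 46 mm up. About 30 g. Origin: centre of its underside, z up.
- tube: Tall slim flat-footed sample tube, milky plastic with white cap, 116 mm tall; body 30 mm diameter, cap 35 mm diameter from 97 mm up. About 60 g. Origin: centre of its underside, z up.
- jar: Wide round sample jar, milky plastic with white lid, 75 mm tall; body 56 mm diameter, lid 61 mm diameter from 58 mm up. About 120 g. Origin: centre of its underside, z up.
- square_bottle: Square sample bottle, milky plastic, 92 mm tall; body 40 x 40 mm and 72 mm tall with flat sides facing its x and y axes, round white cap 30 mm diameter from 74 mm up. About 90 g. It enters its rack with its sides parallel to the rack's. Origin: centre of its underside, z up.
- vial_rack: Fixed steel wire rack, a row of four small vials, the place nearest the robot vacant. Origin: at bench height under the vacant place's centre; +x along the row to the filled places (at 41, 82, 123, 164 mm), z up. Floor plate 3 mm thick. Vacant place 36 mm open in y, 38 in x; rack 46 mm wide; wires at 26 mm, all metal below 31, neighbours 65 mm high. Fingers fit on its two y sides.
- tube_rack: Fixed steel wire rack, a row of three tall tubes, the place nearest the robot vacant. Origin: at bench height under the vacant place's centre; +x along the row to the filled places (at 47, 94, 141 mm), z up. Floor plate 3 mm thick. Vacant place 42 mm open in y, 44 in x; rack 52 mm wide; wires at 66 mm, all metal below 71, neighbours 119 mm high. Fingers fit on its two y sides.
- jar_rack: Fixed steel wire rack, a row of two wide jars, the place nearest the robot vacant. Origin: at bench height under the vacant place's centre; +x along the row to the filled places (at 73, 146 mm), z up. Floor plate 3 mm thick. Vacant place 68 mm open in y, 70 in x; rack 78 mm wide; wires at 30 mm, all metal below 35, neighbours 78 mm high. Fingers fit on its two y sides.
- square_rack: Fixed steel wire rack, a row of three square bottles, the place nearest the robot vacant. Origin: at bench height under the vacant place's centre; +x along the row to the filled places (at 56, 112, 168 mm), z up. Floor plate 3 mm thick. Vacant place 51 mm open in y, 53 in x; rack 61 mm wide; wires at 34 mm, all metal below 39, neighbours 95 mm high. Fingers fit on its two y sides.
- reagent_bottle: Amber glass bottle with black cap and paper label, 54 mm diameter, 117 mm tall, standing among the loose containers; a bystander. Origin: centre of its underside, z up.
Not all that is in view belongs to the job. Leave any blue look-alike of the square_bottle alone.

How it is judged (in metres and radians):
At the end, for the whole second after the job is handed in: Vial, tube, jar and square bottle each stand in the vacant place of their own kind's rack: within 12 mm of that place's centre, underside on the rack's floor plate (less than 9 mm above the bench), upright within 0.12 rad, at rest and released (horizontal distance between vial and vial_rack below 0.012 m and z of vial in the frame of vial_rack between -0.002 and 0.009 m and angle between each of vial, tube, jar, square_bottle's own z axis and vertical below 0.12 rad and linear speed of each of vial, tube, jar, square_bottle below 0.02 m/s and angular speed of each of vial, tube, jar, square_bottle below 0.2 rad/s and horizontal distance between tube and tube_rack below 0.012 m and z of tube in the frame of tube_rack between -0.002 and 0.009 m and horizontal distance between jar and jar_rack below 0.012 m and z of jar in the frame of jar_rack between -0.002 and 0.009 m and horizontal distance between square_bottle and square_rack below 0.012 m and z of square_bottle in the frame of square_rack between -0.002 and 0.009 m); the robot touches nothing.
It fails at once if a sample container is tipped over (angle between any of vial, tube, jar, square_bottle's own z axis and vertical above 0.7 rad).
It fails at once if a container is dropped into its rack instead of being set down ((linear speed of vial above 0.75 m/s and distance between vial and vial_rack below 0.06 m) or (linear speed of tube above 0.75 m/s and distance between tube and tube_rack below 0.06 m) or (linear speed of jar above 0.75 m/s and distance between jar and jar_rack below 0.06 m) or (linear speed of square_bottle above 0.75 m/s and distance between square_bottle and square_rack below 0.06 m)).
It fails at once if the amber bottle is pushed away or knocked over (distance of reagent_bottle from where it was at the start of the episode above 0.03 m or angle between reagent_bottle's own z axis and vertical above 0.4 rad).
It also fails if it takes over 112 s, if anything falls off the work surface, if the arm or the gripper's body presses on something with over 40 N, if the wrist force passes 120 N, or if a joint passes its speed limit or range.

## Robot

A 6-joint arm with a two-finger parallel gripper is mounted at the origin on the work surface. World frame = base frame: x ahead of the robot, y to its left, z up, the work surface at z = 0. Lengths are in mm, angles in rad, forces in N, time in s.
With the tool pointing down it reaches from about 350 to 975 mm from the base axis. Payload 7.1 kg.
Tool frame: the origin (TCP) lies on the front face of the gripper's body, between the roots of the fingers; the fingertips stand 80 mm ahead of it and the grasp point (between the pads) lies 61 mm ahead of it (env.tips_ahead is the distance from the TCP to the fingertips, in mm); z points along the fingers, y is the direction in which the jaws open and shut (so a half turn about z gives the same grasp; the last joint's range is limited). The gripper opens to 88 mm and grips with 3 to 60 N. Pads are 20 mm wide; open, the fingers measure 115 mm over their backs; the gripper's body (75 mm by 178 mm) begins 61 mm behind the grasp point.
Start: joints at [1.248, 0.423, 1.63, -0, 1.089, -0.019], TCP at [186.936, 596.373, 302.675] pointing down, gripper open.
Joint ranges: [-3, 3], [-0.9, 2.11], [0.09, 2.58], [-1.31, 4.45], [0.11, 2.69], [-2.54, 2.54]. Speed limits (rad/s): [2.39, 2.39, 3.01, 3.14, 3.14, 3.14].

## Interface

Orientations are given as a unit quaternion [x, y, z, w].
In Python, from station import env, set_gripper, viewer, workorder gives the robot as it stands. Calls block until the motion is done:
- env.reach(position, orientation): joint-space move of the TCP to a pose.
- env.move_l(position, rot=None, rate=150, f_stop=None): straight line of the TCP; rot=None keeps the orientation; rate is the mean speed in mm/s. With f_stop (N) it stops when the force on the tool has changed by that much, and returns True; else False.
- env.move_joints(angles): joint-space move.
- set_gripper(opening): finger opening in mm; the grip force is fixed at half the most; returns when the fingers have stopped.
- env.hold(seconds).
- env.ik(position, orientation): joint angles nearest the present ones, or None.
- env.read_state(): the state.
- viewer.camera(name): name is "scene" or "side" or "wrist"; returns the picture (400x640x3 uint8, blue, green, red); there is no depth.
- viewer.camera_params(name): a dict with "fx", "fy", "cx", "cy" (pixels), "pose" (4x4, takes a point from camera to world coordinates); the wrist camera has in their place "tool_from_camera" (4x4, takes a point from camera to tool coordinates, whose origin is the TCP and whose axes are the flange's). Camera axes: x right, y up, looking along -z (the intrinsics and any distortion apply to the point x, -y, -z); pixel columns grow to the right and rows downward; lengths in mm; the calibration is good to about 2 mm. A picture is of the moment at which its call begins: read the wrist's pose just before it. camera_params takes no time and is no camera call.
A pose or a line that the arm cannot do raises env.IKError and nothing moves.
- workorder.sign_off(): hands the job in, once; it reports no verdict.
The state is a dict: "time_s": time; "qpos": joint angles; "dq": joint speeds; "tau": joint torques, N m; "tool_pos": TCP position; "orientation": TCP orientation; "force": force on the tool from outside, world axes, zero at the start; "wrist_torque": the same for the moment, N m; "width": finger opening in mm.
Only numpy, scipy, OpenCV 4.12 (cv2) and the standard library are available. Lean on these libraries where they do the work, as an engineer would, in place of code of your own. Each camera call takes 0.05 s, during which the arm holds its last target.

## Working session

There is one attempt and no reset: what is moved stays moved. The work goes in short steps, each a Python script; the robot and the scene stay as the last script left them, time stands still between calls to the robot, and variables do not carry over. Pictures are saved under pics/ and viewed, and the job is handed in when it is done.

```bash
ls; mkdir -p pics; python3 - <<'E'
from station import env, set_gripper, viewer, workorder
import cv2
for n in ["scene","side","wrist"]:
    s=env.read_state()
    im=viewer.camera(n); cv2.imwrite(f"pics/{n}0.png",im)
    print(n,viewer.camera_params(n))
print(s)
E
```

```text
pics
scene {'fx': 376.384938163526, 'fy': 376.384938163526, 'cx': 327.9908533971171, 'cy': 197.37193313476942, 'pose': array([[ 8.63538603e-02, -8.20545448e-01,  5.65020512e-01,
         9.87189838e+02],
       [ 9.96226476e-01,  7.60770849e-02, -4.17742290e-02,
        -2.93574927e+01],
       [-8.70746004e-03,  5.66495759e-01,  8.24018649e-01,
         8.24093605e+02],
       [ 0.00000000e+00,  0.00000000e+00,  0.00000000e+00,
         1.00000000e+00]])}
side {'fx': 370.239781885057, 'fy': 370.239781885057, 'cx': 319.21227515969827, 'cy': 198.68316497540778, 'pose': array([[ 8.94404158e-01,  2.64762106e-01, -3.60475006e-01,
         1.45932828e+02],
       [-4.46868074e-01,  5.62711049e-01, -6.95460423e-01,
        -5.83685741e+02],
       [ 1.87117029e-02,  7.83107465e-01,  6.21604834e-01,
         5.50897157e+02],
       [ 0.00000000e+00,  0.00000000e+00,  0.00000000e+00,
         1.00000000e+00]])}
wrist {'fx': 281.72007695844394, 'fy': 281.72007695844394, 'cx': 321.848451961185, 'cy': 206.8234591148852, 'tool_from_camera': array([[ 3.18486621e-04,  9.58177050e-01,  2.86175890e-
[... 257 characters left out ...]
,
         1.00000000e+00]])}
{'time_s': 0.1, 'qpos': array([ 1.24800051e+00,  4.23754299e-01,  1.63059935e+00, -6.89929141e-06,
        1.08860783e+00, -1.90197019e-02]), 'dq': array([ 0.00055718,  0.00035347, -0.00235506, -0.0009993 ,  0.00080071,
        0.0004044 ]), 'tau': array([-8.34975290e-04, -5.45613241e+01, -2.74323839e+01,  6.45423937e-02,
        1.88532507e-02, -7.46822320e-05]), 'tool_pos': array([186.81827374, 596.01724282, 301.99126793]), 'orientation': array([ 1.51303104e-01,  9.88487179e-01, -6.74964429e-04, -1.13392708e-04]), 'force': array([ 0.39136239,  0.07656084, -0.74515034]), 'wrist_torque': array([-0.0456487 , -0.03356575, -0.01452323]), 'width': 87.76879621026497}
```

View pics/scene0.png

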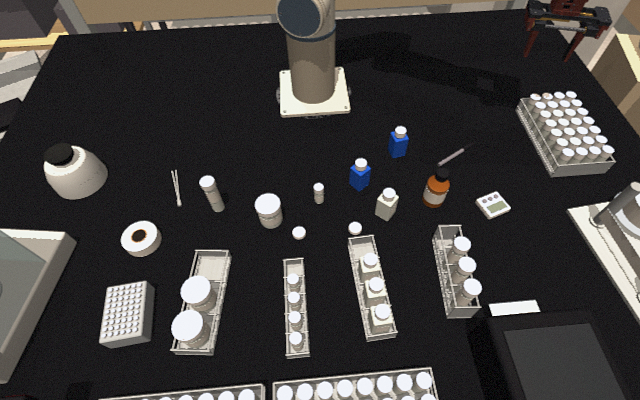

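View pics/side0.png

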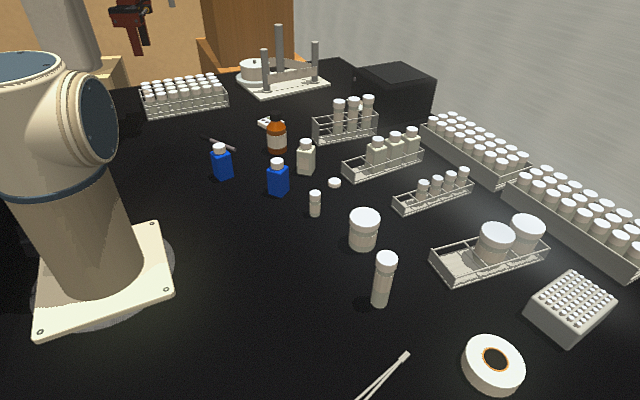

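View pics/wrist0.png

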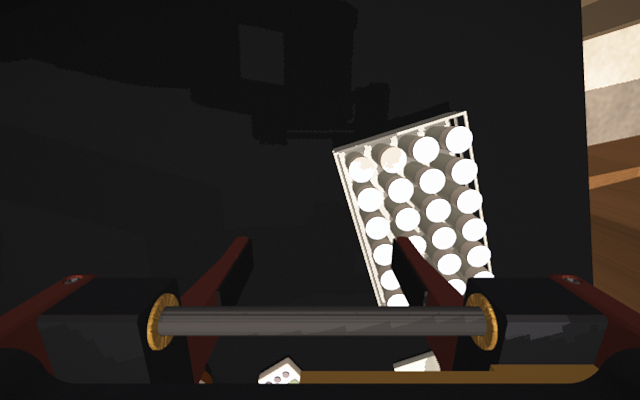

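The views show the loose containers in front of the racks, with each rack's vacant place nearest the robot. In the scene picture the loose items are the tube cap at (209,183), jar (268,204), vial (319,187), square bottle (388,195) and amber bottle (436,187). Next I'll zoom in to see how well the cap tops separate.

```bash
python3 - <<'E'
import cv2
im=cv2.imread("pics/scene0.png")
cv2.imwrite("pics/s_a.png",cv2.resize(im[160:360,160:340],None,fx=3,fy=3,interpolation=cv2.INTER_CUBIC)[:, :])
cv2.imwrite("pics/s_b.png",cv2.resize(im[120:320,335:515],None,fx=3,fy=3,interpolation=cv2.INTER_CUBIC))
g=im.min(axis=2)
for t in (215,235):
  n,l,st,c=cv2.connectedComponentsWithStats((g>t).astype('uint8'))
  print(t,[(tuple(c[i].round(1)),tuple(st[i][2:])) for i in range(1,n) if 15<st[i][4]<1500 and 160<c[i][0]<515 and 120<c[i][1]<360])
E
```

```text
215 [((np.float64(400.4), np.float64(129.9)), (np.int32(10), np.int32(7), np.int32(60))), ((np.float64(360.6), np.float64(162.4)), (np.int32(10), np.int32(8), np.int32(73))), ((np.float64(206.3), np.float64(181.0)), (np.int32(14), np.int32(11), np.int32(124))), ((np.float64(318.1), np.float64(186.7)), (np.int32(9), np.int32(8), np.int32(55))), ((np.float64(388.2), np.float64(195.8)), (np.int32(20), np.int32(18), np.int32(157))), ((np.float64(492.3), np.float64(203.2)), (np.int32(33), np.int32(25), np.int32(264))), ((np.float64(267.0), np.float64(203.4)), (np.int32(25), np.int32(20), np.int32(397))), ((np.float64(354.7), np.float64(227.1)), (np.int32(12), np.int32(11), np.int32(104))), ((np.float64(298.4), np.float64(231.5)), (np.int32(12), np.int32(10), np.int32(103))), ((np.float64(461.9), np.float64(243.1)), (np.int32(16), np.int32(15), np.int32(175))), ((np.float64(208.0), np.float64(250.0)), (np.int32(25), np.int32(1), np.int32(25))), ((np.float64(369.8), np.float64(261.4)), (np.int32(21), np.int32(20), np.int32(246))), ((np.float64(466.9), np.float64(263.9)), (np.int32(17), np.i
[... 2357 characters left out ...]
185))), ((np.float64(472.3), np.float64(286.2)), (np.int32(17), np.int32(16), np.int32(202))), ((np.float64(293.2), np.float64(296.9)), (np.int32(10), np.int32(11), np.int32(91))), ((np.float64(513.7), np.float64(307.6)), (np.int32(49), np.int32(15), np.int32(519))), ((np.float64(382.5), np.float64(310.5)), (np.int32(15), np.int32(14), np.int32(163))), ((np.float64(375.4), np.float64(317.9)), (np.int32(11), np.int32(18), np.int32(49))), ((np.float64(186.6), np.float64(324.9)), (np.int32(30), np.int32(31), np.int32(698))), ((np.float64(294.1), np.float64(316.8)), (np.int32(11), np.int32(11), np.int32(99))), ((np.float64(295.0), np.float64(337.5)), (np.int32(11), np.int32(12), np.int32(108)))]
```

View pics/s_a.png

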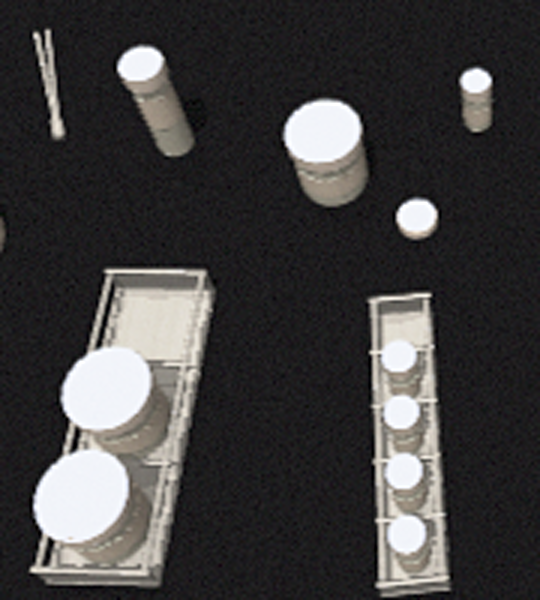

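View pics/s_b.png

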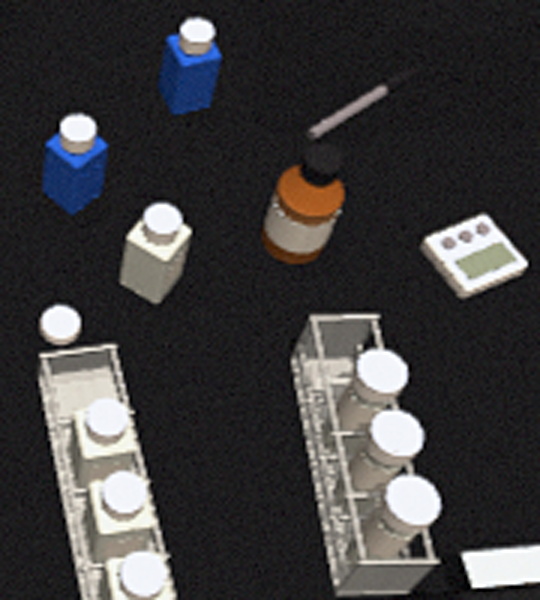

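The cap tops are saturated and separate cleanly. The loose ones are at crop a (141,63), (323,132), (476,80) and crop b (161,222). I'll cast them onto their height planes.

```bash
cat > h.py <<'E'
import numpy as np, cv2
from scipy.spatial.transform import Rotation as R
def raydir(P,uv):
    uv=np.atleast_2d(uv)
    return np.c_[(uv[:,0]-P['cx'])/P['fx'],-(uv[:,1]-P['cy'])/P['fy'],-np.ones(len(uv))]
def cast(P,T,uv,z):
    d=raydir(P,uv)@T[:3,:3].T; o=T[:3,3]
    return o+d*((z-o[2])/d[:,2])[:,None]
def proj(P,T,X):
    c=(np.atleast_2d(X)-T[:3,3])@T[:3,:3]
    return np.c_[P['cx']+P['fx']*c[:,0]/-c[:,2],P['cy']-P['fy']*c[:,1]/-c[:,2]]
def blobs(im,t=235,lo=15,hi=40000):
    n,l,st,c=cv2.connectedComponentsWithStats((im.min(axis=2)>t).astype('uint8'))
    return [(c[i],st[i]) for i in range(1,n) if lo<st[i][4]<hi]
def near(im,uv,t=235,r=8):
    """centroid of bright blob near a seed pixel"""
    m=(im.min(axis=2)>t).astype('uint8'); m=cv2.morphologyEx(m,cv2.MORPH_OPEN,np.ones((3,3),np.uint8))
    n,l,st,c=cv2.connectedComponentsWithStats(m)
    i=1+np.argmin(np.linalg.norm(c[1:]-uv,axis=1)); return c[i],st[i]
def wristT(state,P):
    T=np.eye(4); T[:3,:3]=R.from_quat(state['orientation']).as_matrix(); T[:3,3]=state['tool_pos']
    return T@P['tool_from_camera']
H=dict(vial=62,tube=116,jar=75,square=92)
OFF=dict(vial=[41,82,123,164],tube=[47,94,141],jar=[73,146],square=[56,112,168])
def rackfit(pts,off):
    """least squares: pts = o + off*dir (unit)"""
    pts=np.asarray(pts)[:,:2]; off=np.array(off)
    d=np.linalg.svd(pts-pts.mean(0))[2][0]; d*=np.sign(d@(pts[-1]-pts[0]))
    return pts.mean(0)-off.mean()*d, np.arctan2(d[1],d[0]), np.std((pts-pts.mean(0))@d-(off-off.mean()))
E
python3 - <<'E'
from station import viewer
from h import *
im=cv2.imread("pics/scene0.png");P=viewer.camera_params("scene");T=P['pose']
si=cv2.imread("pics/side0.png");S=viewer.camera_params("side")
loose=dict(vial=(318,187),tube=(206,181),jar=(267,203),square=(389,192))
filled=dict(vial=[(292,278),(293,297),(294,317),(295,337)],tube=[(462,243),(467,264),(472,286)],jar=[(195,289),(187,325)],square=[(370,259),(375,284),(382.5,310)])
for k in H:
    c,st=near(im,loose[k],245); p=cast(P,T,c,H[k])[0]
    pr=proj(S,S['pose'],p)[0]; 
    try: cs,ss=near(si,pr,235); ps=cast(S,S['pose'],cs,H[k])[0]
    except Exception as e: ps=None
    print(k,c.round(1),st[2:],p.round(1),'side',ps.round(1) if ps is not None else 0,pr.round(0),cs.round(0))
    q=[];qs=[]
    for f in filled[k]:
        c,st=near(im,f,245); q.append(cast(P,T,c,H[k]+3)[0])
        pr=proj(S,S['pose'],q[-1])[0];cs,ss=near(si,pr,235);qs.append(cast(S,S['pose'],cs,H[k]+3)[0])
    q=np.array(q);qs=np.array(qs); o,a,s=rackfit(q,OFF[k]); print('  rack',o.round(1),round(a,3),round(s,1),'side',*[np.round(v,2) for v in rackfit(qs,OFF[k])],'d',(qs-q)[:,:2].round(0).tolist())
# amber: cap black; label -- by base ellipse bottom approx
print('amber cap', cast(P,T,(441,174),117).round(0),'base',cast(P,T,(433,205),0).round(0))
# square orientation: shoulder/ base corners by crop b (3x, offset 335,120)
q=np.array([(122,250),(159,268),(190,236),(122,285),(158,301),(184,265)])/3+[335,120]
print(cast(P,T,q[:3],72).round(0), cast(P,T,q[3:],0).round(0))
E
```

```text
Traceback (most recent call last):
  File "h.py", line 19, in near
    i=1+np.argmin(np.linalg.norm(c[1:]-uv,axis=1)); return c[i],st[i]
        ~~~~~~~~~^^^^^^^^^^^^^^^^^^^^^^^^^^^^^^^^^
ValueError: attempt to get argmin of an empty sequence
```

```bash
cat > loc.py <<'E'
from station import viewer
from h import *
im=cv2.imread("pics/scene0.png");P=viewer.camera_params("scene");T=P['pose']
si=cv2.imread("pics/side0.png");S=viewer.camera_params("side")
print('lvl',im[203,267],im[192,389],im[181,206],im[290,195], si[218,364],si[262,386])
loose=dict(vial=(318,187),tube=(206,181),jar=(267,203),square=(389,192))
filled=dict(vial=[(292,278),(293,297),(294,317),(295,337)],tube=[(462,243),(467,264),(472,286)],jar=[(195,289),(187,325)],square=[(370,259),(375,284),(382.5,310)])
t=237
for k in H:
    c,st=near(im,loose[k],t); p=cast(P,T,c,H[k])[0]
    pr=proj(S,S['pose'],p)[0]; 
    cs,ss=near(si,pr,t); ps=cast(S,S['pose'],cs,H[k])[0]
    print(k,c.round(1),st[2:],p.round(1),'side',ps.round(1),pr.round(0),cs.round(0))
    q=[];qs=[]
    for f in filled[k]:
        c,st=near(im,f,t); q.append(cast(P,T,c,H[k]+3)[0])
        pr=proj(S,S['pose'],q[-1])[0];cs,ss=near(si,pr,t);qs.append(cast(S,S['pose'],cs,H[k]+3)[0])
    q=np.array(q);qs=np.array(qs); o,a,s=rackfit(q,OFF[k]); print('  rack',o.round(1),round(a,3),round(s,1),'side',*[np.round(v,2) for v in rackfit(qs,OFF[k])],'d',(qs-q)[:,:2].round(0).tolist())
print('amber cap', cast(P,T,(441,174),117).round(0),'base',cast(P,T,(433,205),0).round(0))
q=np.array([(122,250),(159,268),(190,236),(122,285),(158,301),(184,265)])/3+[335,120]
print(cast(P,T,q[:3],72).round(0), cast(P,T,q[3:],0).round(0))
E
python3 loc.py
```

```text
lvl [250 244 243] [250 246 243] [250 245 241] [250 243 241] [246 244 238] [247 245 240]
vial [318.  186.7] [ 7  7 43] [430.1 -12.9  62. ] side [431.  -13.2  62. ] [315. 192.] [315. 192.]
  rack [627.4 -84.9] 0.008 0.1 side [791.97 -84.34] 0.0 45.84 d [[124.0, 0.0], [83.0, -0.0], [41.0, -0.0], [1.0, -1.0]]
tube [206.2 181. ] [ 13  11 113] [ 428.2 -275.9  116. ] side [ 428.6 -276.2  116. ] [387. 257.] [387. 257.]
  rack [598.2 278.7] -0.072 0.2 side [597.32 286.29] -0.14 2.66 d [[-5.0, 6.0], [0.0, -1.0], [-0.0, -1.0]]
jar [267.  203.5] [ 23  20 376] [ 477.9 -138.2   75. ] side [ 477.6 -139.2   75. ] [365. 216.] [365. 216.]
  rack [ 606.6 -277.2] -0.109 0.2 side [ 738.8  -179.33] -1.33 23.18 d [[82.0, 12.0], [17.0, -6.0]]
square [388.8 192.4] [11 10 84] [484.2 153.   92. ] side [485.3 152.3  92. ] [305. 140.] [306. 140.]
  rack [595.7  79.7] 0.061 0.2 side [709.88 251.67] -1.25 49.72 d [[56.0, 175.0], [57.0, 3.0], [1.0, -0.0]]
amber cap [[460. 279. 117.]] base [[472. 284.   0.]]
[[499. 121.  72.]
 [519. 147.  72.]
 [491. 178.  72.]] [[488. 130.   0.]
 [507. 158.   0.]
 [473. 186.   0.]]
```

The scene and side cameras agree to about 1 mm on all four loose caps. The scene row fits match the known pitches to 0.2 mm. (The side camera's rack matches failed because of blob mis-association, so I'm ignoring them.) Vial first.

```bash
cat > act.py <<'E'
from station import env,set_gripper,viewer
from h import *
OBJ=dict(vial=(430.5,-13.0),tube=(428.4,-276.0),jar=(477.8,-138.7),square=(484.8,152.6))
RACK=dict(vial=(627.4,-84.9,.008),tube=(598.2,278.7,-.072),jar=(606.6,-277.2,-.109),square=(595.7,79.7,.061))
GZ=dict(vial=52,tube=106,jar=66,square=58)
W=dict(vial=25,tube=35,jar=61,square=40)
def q(th): # jaw axis (tool y) at world angle th
    c,s=np.cos(th),np.sin(th)
    return R.from_matrix(np.array([[-s,c,0],[c,s,0],[0,0,-1.]]).T).as_quat()
def snap(name,f):
    s=env.read_state(); im=viewer.camera(name); cv2.imwrite("pics/"+f,im); return s,im
def pick(k,th,xy=None,lift=150,pre=None):
    xy=xy or OBJ[k]; z=GZ[k]+61
    env.reach([*xy,z+H[k]-GZ[k]+60],q(th))
    set_gripper(pre or min(88,W[k]+32))
    env.move_l([*xy,z],rate=120)
    set_gripper(W[k]-10)
    s=env.read_state(); print('grip',s['width'],s['tool_pos'].round(1),s['time_s'])
    env.move_l([*xy,z+lift],rate=200)
def hover(k,dz=110,half=0):
    x,y,a=RACK[k]
    env.reach([x,y,GZ[k]+61+3+dz],q(np.pi/2+a+half*np.pi))
    s=env.read_state(); print('hover',s['width'],s['tool_pos'].round(1),s['time_s'])
E
python3 - <<'E'
from act import *
pick('vial',np.pi/2+.008)
hover('vial')
snap('wrist','w1.png'); snap('scene','s1.png')
E
```

```text
grip 24.448178683890884 [430.7 -13.  113.2] 4.5417
hover 24.209466483628837 [626.  -84.5 224.8] 6.3
```

View pics/w1.png

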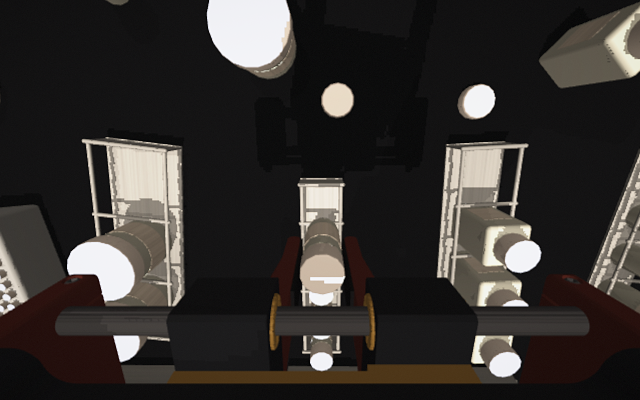

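View pics/s1.png

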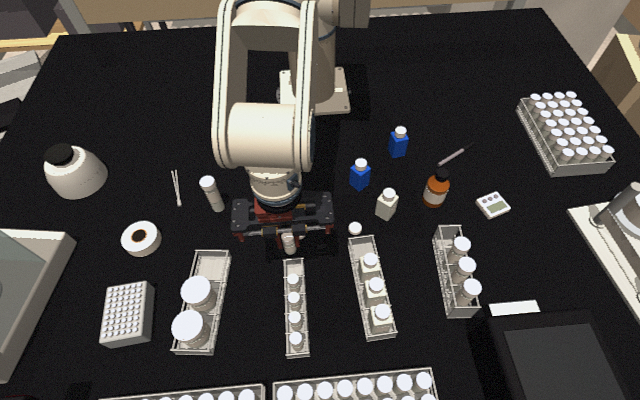

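The wrist view shows the vial (322,260) hanging straight over the rack row (centre u≈321), with the vacant end bar at row 181. I'll compare that with the rack model's projection.

```bash
cat >> act.py <<'E'
def rackpts(k,pts):
    x,y,a=RACK[k]; c,s=np.cos(a),np.sin(a); p=np.array(pts,float)
    return np.c_[x+c*p[:,0]-s*p[:,1],y+s*p[:,0]+c*p[:,1],p[:,2]]
def rackcaps(k,s,im,t=237):
    """re-measure the rack from its filled caps seen by the wrist"""
    P=viewer.camera_params('wrist');T=wristT(s,P); out=[];o2=[]
    for o in OFF[k]:
        e=proj(P,T,rackpts(k,[(o,0,H[k]+3)]))[0]
        if not(5<e[0]<635 and 5<e[1]<395): out.append((o,'out')); continue
        c,st=near(im,e,t); out.append((o,e.round(0).tolist(),c.round(0).tolist(),st[2:].tolist(),cast(P,T,c,H[k]+3)[0].round(1).tolist()))
    return out
E
python3 - <<'E'
from act import *
s=env.read_state(); print(s['tool_pos'])
P=viewer.camera_params('wrist');T=wristT(s,P)
im=cv2.imread('pics/w1.png')
for k in ('vial','square','jar'): print(k,rackcaps(k,s,im))
print(proj(P,T,rackpts('vial',[(-21,20,29),(-21,-20,29),(0,0,3),(-23,-22,3)])).round(0))
print(proj(P,T,rackpts('square',[(-28,28,37),(-28,-28,37)])).round(0),proj(P,T,rackpts('jar',[(-37,36,33),(-37,-36,33)])).round(0))
E
```

```text
[626.07334163 -84.26946467 226.01212884]
vial [(41, [321.0, 256.0], [329.0, 279.0], [32, 6, 150], [693.5, -76.6, 65.0]), (82, [321.0, 293.0], [321.0, 298.0], [23, 12, 211], [714.9, -84.4, 65.0]), (123, [321.0, 328.0], [320.0, 337.0], [4, 3, 12], [761.6, -84.3, 65.0]), (164, [321.0, 360.0], [321.0, 361.0], [21, 17, 284], [792.7, -83.5, 65.0])]
square [(56, [523.0, 255.0], [522.0, 256.0], [34, 31, 813], [652.6, 82.7, 95.0]), (112, [514.0, 312.0], [516.0, 303.0], [16, 4, 60], [697.4, 86.2, 95.0]), (168, [505.0, 363.0], [505.0, 364.0], [29, 23, 535], [764.7, 89.8, 95.0])]
jar [(73, [101.0, 271.0], [103.0, 268.0], [66, 57, 2333], [675.7, -281.9, 78.0]), (146, [108.0, 337.0], [127.0, 346.0], [24, 24, 427], [763.1, -277.3, 78.0])]
[[341. 183.]
 [301. 183.]
 [321. 197.]
 [301. 177.]]
[[525. 145.]
 [465. 148.]] [[162. 149.]
 [ 85. 140.]]
```

The wrist camera agrees with the rack models within about 1–2 px. Placing the vial now.

```bash
cat >> act.py <<'E'
def place(k,dxy=(0,0),rise=110):
    x,y,a=RACK[k]; t=np.array([x,y])+dxy
    z=GZ[k]+61+3
    env.move_l([*t,z+30],rate=150)
    e=t-env.read_state()['tool_pos'][:2]; print('err at 30mm',e.round(1))
    if np.abs(e).max()>3: e=np.clip(e,-3,3)
    hit=env.move_l([*(t+e),z+4],rate=60,f_stop=10)
    s=env.read_state(); print('down4',hit,s['tool_pos'].round(1),s['force'].round(1))
    if not hit: hit=env.move_l([*(t+e),z-1],rate=20,f_stop=4)
    s=env.read_state(); print('down',hit,s['tool_pos'].round(1),(s['tool_pos'][2]-z).round(1),s['force'].round(1))
    return t+e
def release(k,t,rise=120,open_=None):
    s=env.read_state(); z=s['tool_pos'][2]
    set_gripper(open_ or W[k]+10)
    env.move_l([*t,z+rise],rate=200)
    print('t',env.read_state()['time_s'])
E
python3 - <<'E'
from act import *
t=place('vial')
snap('side','d1.png')
E
```

```text
err at 30mm [-0.3 -0.1]
down4 False [626.9 -84.9 119.6] [-0.3  0.3 -0.7]
down True [627.6 -85.  115.9] -0.1 [-0.3  0.3  3.8]
```

View pics/d1.png

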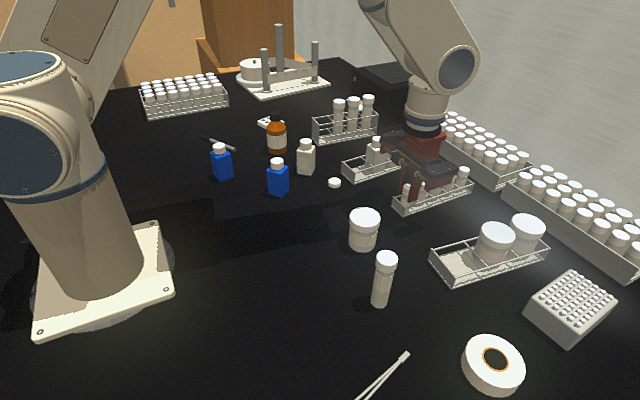

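The side view shows the vial at (405,192) in its vacant slot, and contact came at floor height (-0.1 mm). Release it, then look at the square bottle from above to get its angle.

```bash
python3 - <<'E'
from act import *
s=env.read_state()
release('vial',s['tool_pos'][:2])
# look at square bottle: hover so the camera sees it
env.reach([484.8,152.6,270],q(np.radians(140)))
s,im=snap('wrist','w2.png'); np.save('w2.npy',np.r_[s['tool_pos'],s['orientation']])
print(env.read_state()['tool_pos'],env.read_state()['time_s'])
snap('scene','s2.png')
E
```

```text
t 9.1583
[485.62062339 151.91061817 269.7062381 ] 10.2917
```

View pics/w2.png

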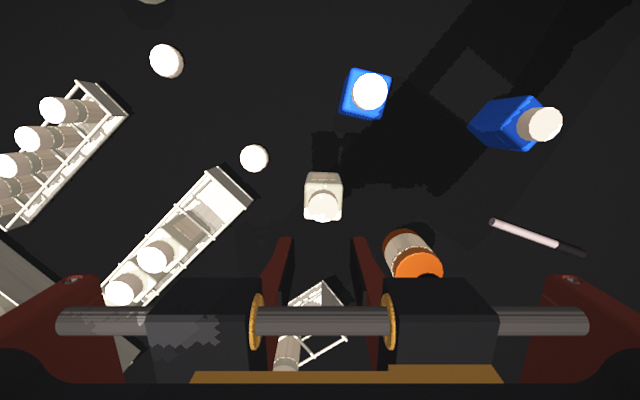

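View pics/s2.png

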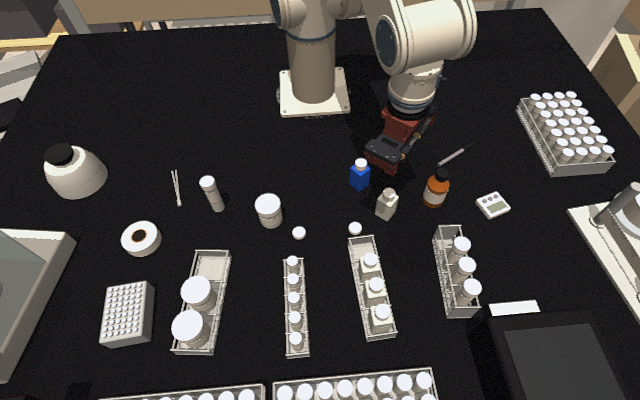

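The scene view shows the vial standing in its slot at (292,262). In the wrist view the square bottle's sides (304–342, rows 172–222) are nearly parallel to the jaws at 140°. Next I'll measure that angle.

```bash
python3 - <<'E'
from act import *
im=cv2.imread('pics/w2.png'); v=np.load('w2.npy'); P=viewer.camera_params('wrist')
T=wristT(dict(tool_pos=v[:3],orientation=v[3:]),P)
m=(im.min(axis=2)>60).astype('uint8'); m[:,:280]=0;m[:,370:]=0;m[:160]=0;m[232:]=0
n,l,st,c=cv2.connectedComponentsWithStats(m); i=1+np.argmax(st[1:,4]); m=(l==i).astype('uint8'); print(st[i],c[i])
# vertical edges of shoulder: left and right extent per row
for r in range(170,226,4):
    u=np.where(m[r])[0]; print(r,(u.min(),u.max()) if len(u) else None)
cv2.imwrite('pics/w2z.png',cv2.resize(im[160:240,280:370],None,fx=6,fy=6,interpolation=cv2.INTER_CUBIC))
cc,s2=near(im,(322,205),237); print('cap',cc,s2[2:],cast(P,T,cc,92))
E
```

```text
[ 303  172   40   51 1840] [322.73967391 196.72554348]
170 None
174 (np.int64(307), np.int64(338))
178 (np.int64(306), np.int64(340))
182 (np.int64(305), np.int64(341))
186 (np.int64(304), np.int64(342))
190 (np.int64(304), np.int64(342))
194 (np.int64(304), np.int64(342))
198 (np.int64(304), np.int64(342))
202 (np.int64(304), np.int64(342))
206 (np.int64(304), np.int64(341))
210 (np.int64(303), np.int64(341))
214 (np.int64(303), np.int64(341))
218 (np.int64(304), np.int64(340))
222 (np.int64(320), np.int64(326))
cap [320.5 196.5] [ 4  4 14] [[479.74231925 142.64208577  92.        ]]
```

View pics/w2z.png

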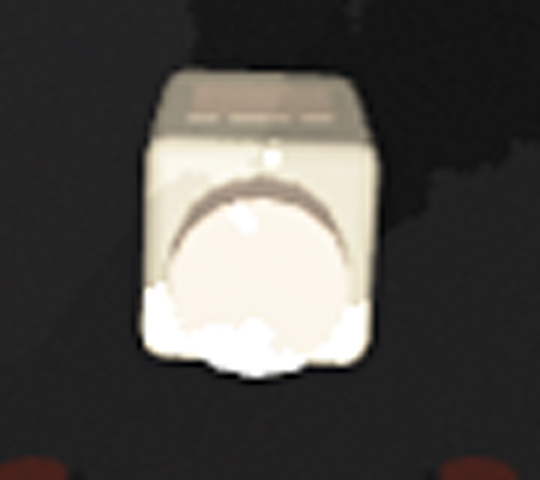

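The bottle's shoulder edges in the crop run (148,143)→(375,150), (147,150)→(143,345) and (377,155)→(371,345), with the cap centre at (258,283). Its rotation is therefore only about 0.03 rad from the jaws.

```bash
python3 - <<'E'
from act import *
v=np.load('w2.npy'); P=viewer.camera_params('wrist')
T=wristT(dict(tool_pos=v[:3],orientation=v[3:]),P)
z=lambda *p: np.array(p,float)/6+[280,160]
e=cast(P,T,z((148,143),(375,150),(147,150),(143,345),(377,155),(371,345)),72)
for i in (0,2,4):
    d=e[i+1]-e[i]; print(np.degrees(np.arctan2(d[1],d[0]))%90, np.linalg.norm(d))
print('cap',cast(P,T,z((258,283)),92), 'shoulder ctr',((e[0]+e[1]+e[3]+e[5])/4))
j=R.from_quat(v[3:]).as_matrix()[:,1]; print('tool y',np.degrees(np.arctan2(j[1],j[0])))
for px in [(360.6,162.4),(400.5,129.9)]: print('blue',cast(viewer.camera_params('scene'),viewer.camera_params('scene')['pose'],px,92))
E
```

```text
48.13232206514897 38.22205443666938
47.77344401570249 34.69123955847204
49.38729934033569 33.809633052814476
cap [[484.72173511 152.26905519  92.        ]] shoulder ctr [484.27571776 152.19880103  72.        ]
tool y 139.91766417681876
blue [[386.27764512  98.7871675   92.        ]]
blue [[284.0769431  220.68892147  92.        ]]
```

```bash
python3 - <<'E'
from act import *
pick('square',np.radians(138.3),xy=(484.7,152.4),pre=66)
hover('square')
snap('wrist','w3.png'); snap('scene','s3.png')
E
```

```text
grip 39.77006499816856 [484.9 152.4 119.4] 12.8083
hover 39.54126995909725 [594.5  79.6 230.4] 14.35
```

View pics/w3.png

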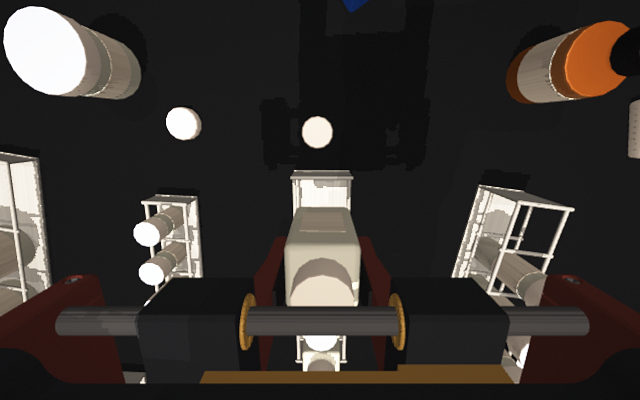

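View pics/s3.png

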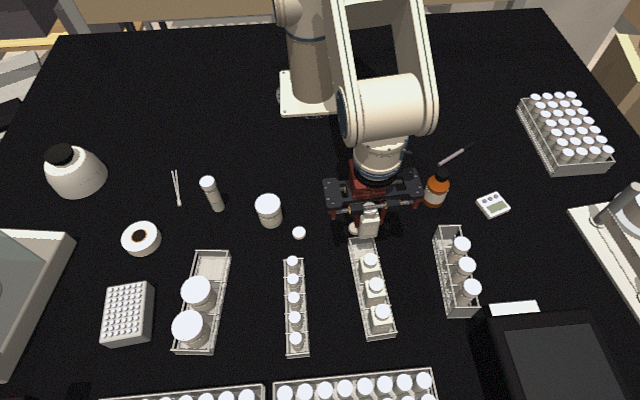

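The square bottle hangs straight at (322,250) between the rack sides (292–352). Placing it, then fetching the jar.

```bash
python3 - <<'E'
from act import *
t=place('square')
if abs(env.read_state()['tool_pos'][2]-(GZ['square']+64))<2.5:
    release('square',t)
    pick('jar',np.pi/2-.109,pre=86)
    hover('jar')
    snap('wrist','w4.png'); snap('scene','s4.png')
E
```

```text
err at 30mm [-0.3 -0.3]
down4 False [595.3  79.3 125.6] [-0.9 -0.6 -0.6]
down True [595.9  79.5 122.2] 0.2 [-0.2  0.9  4.9]
t 17.1417
grip 60.52959018986401 [ 478.1 -138.7  127.4] 20.1167
hover 60.592831393659246 [ 605.5 -276.3  238.7] 21.8083
```

View pics/w4.png

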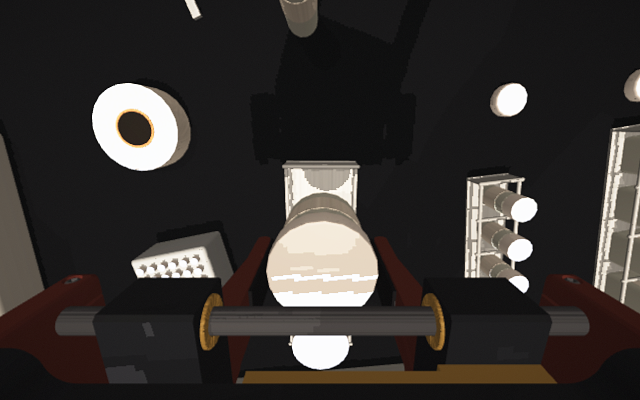

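View pics/s4.png

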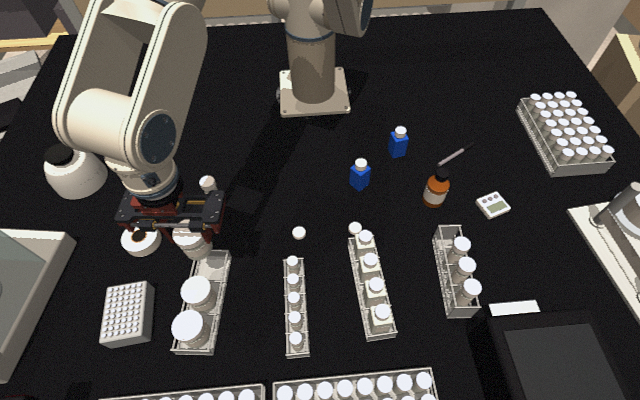

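The jar (322,265) is centred on its rack (285–357), and the square bottle stands in its slot at scene (365,238). I'll place the jar, then carry the tube with a higher hover.

```bash
python3 - <<'E'
from act import *
t=place('jar')
if abs(env.read_state()['tool_pos'][2]-(GZ['jar']+64))<2.5:
    release('jar',t)
    pick('tube',np.pi/2-.072,lift=170)
    hover('tube',dz=170)
    snap('wrist','w5.png'); snap('scene','s5.png')
E
```

```text
err at 30mm [-0.4  0. ]
down4 False [ 606.  -277.2  133.6] [ 0.2  0.  -0.6]
down True [ 606.7 -277.1  130.3] 0.3 [0.2 1.1 3.5]
t 24.6167
grip 34.508593617486625 [ 428.6 -276.1  167.3] 27.0083
hover 34.38871677444785 [598.5 277.7 340. ] 30.0917
```

View pics/w5.png

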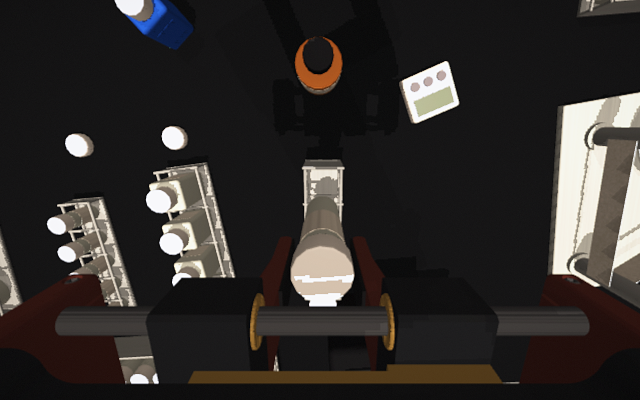

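View pics/s5.png

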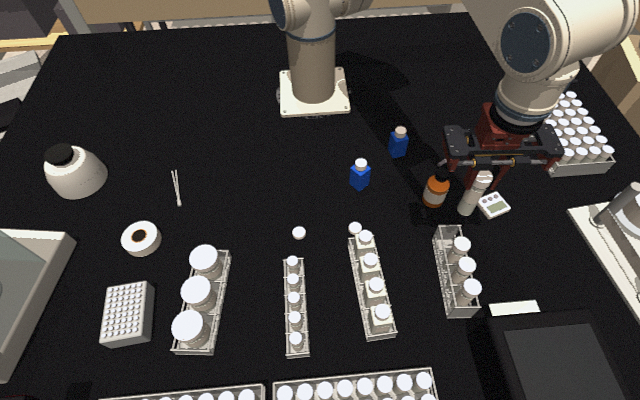

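The jar stands in its slot at scene (205,258), and the tube hangs straight at (322,260) over its rack (304–342). A quick projection check of the tube rack, then place.

```bash
python3 - <<'E'
from act import *
s=env.read_state();P=viewer.camera_params('wrist');T=wristT(s,P)
print(proj(P,T,rackpts('tube',[(-24,23.5,69),(-24,-23.5,69)])).round(0), 'seen ~(342,164),(304,164)')
t=place('tube')
if abs(env.read_state()['tool_pos'][2]-(GZ['tube']+64))<2.5:
    release('tube',t,rise=150)
    env.move_joints([0.0,0.423,1.63,0,1.089,-.019]); print(env.read_state()['time_s'])
    snap('scene','s6.png'); snap('side','d6.png')
E
```

```text
[[341. 167.]
 [304. 167.]] seen ~(342,164),(304,164)
err at 30mm [-0.6 -0.2]
down4 False [597.5 278.4 173.6] [-0.7 -0.4 -0.8]
down True [598.1 278.8 170.1] 0.1 [-0.2  0.7  4. ]
t 33.4583
34.5
```

```bash
ls pics/s6.png; sed -e 's/scene0/s6/; s/side0/d6/' loc.py >/dev/null; python3 - <<'E'
from act import *
im=cv2.imread("pics/s6.png");P=viewer.camera_params("scene");si=cv2.imread("pics/d6.png");S=viewer.camera_params("side")
for k in H:
    X=np.array([RACK[k][0],RACK[k][1],H[k]+3.])
    for n,i,p in(('scene',im,P),('side',si,S)):
        e=proj(p,p['pose'],X)[0]; c,st=near(i,e,237); print(k,n,e.round(0),c.round(0),st[2:],(cast(p,p['pose'],c,H[k]+3)[0]-X)[:2].round(1))
E
```

```text
pics/s6.png
vial scene [292. 261.] [289. 262.] [ 3  4 12] [ 1.4 -5.9]
vial side [409. 186.] [406. 186.] [ 4  4 15] [-4.7  4.8]
tube scene [457. 224.] [461. 222.] [ 7  9 35] [-3.2  9.4]
tube side [323. 103.] [323. 103.] [ 9  5 40] [-0.4 -0.2]
jar scene [202. 257.] [195. 251.] [3 3 9] [-15.5 -17.8]
jar side [466. 240.] [466. 241.] [ 33  23 572] [-0.6 -0.8]
square scene [365. 235.] [366. 232.] [ 4  3 12] [-8.1  4.6]
square side [359. 143.] [360. 107.] [3 3 9] [112.1 178.1]
```

View pics/s6.png

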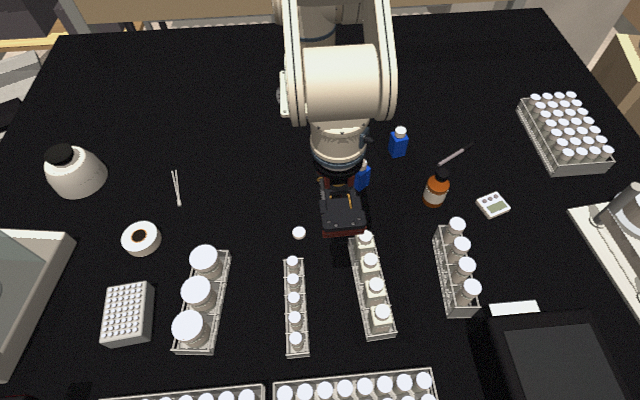

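View pics/d6.png

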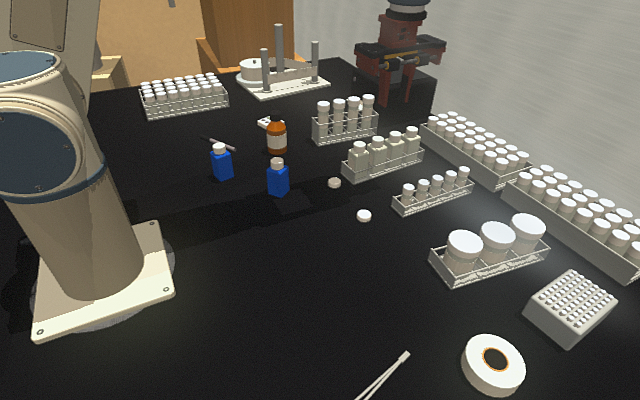

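All four stand upright in their slots in both views: scene caps at (292,261), (457,224), (204,257) and (366,238), with the amber bottle unmoved at (436,190). The arm's shadow broke the bright-cap check, so I'll repeat it with the arm away.

```bash
python3 - <<'E'
from act import *
env.move_joints([1.248,0.423,1.63,0,1.089,-.019]); env.hold(.5)
_,im=snap('scene','s7.png'); _,si=snap('side','d7.png')
P=viewer.camera_params("scene");S=viewer.camera_params("side")
for k in H:
    X=np.array([RACK[k][0],RACK[k][1],H[k]+3.])
    for n,i,p in(('scene',im,P),('side',si,S)):
        e=proj(p,p['pose'],X)[0]; c,st=near(i,e,235); print(k,n,e.round(0),c.round(0),st[2:],(cast(p,p['pose'],c,H[k]+3)[0]-X)[:2].round(1))
a=cv2.imread('pics/scene0.png').astype(int); d=np.abs(im.astype(int)-a)[165:210,420:450].max(axis=2); print('amber px changed',(d>40).sum())
s=env.read_state(); print(s['time_s'],s['force'])
E
```

```text
vial scene [292. 261.] [292. 260.] [ 9  9 70] [-1.2  0.6]
vial side [409. 186.] [406. 186.] [ 5  5 22] [-4.1  3.3]
tube scene [457. 224.] [457. 223.] [ 14  13 145] [-0.7  0.3]
tube side [323. 103.] [320. 103.] [3 3 9] [-8.4  3. ]
jar scene [202. 257.] [203. 257.] [ 26  24 498] [-0.2  0.5]
jar side [466. 240.] [466. 241.] [ 33  23 570] [-0.7 -0.8]
square scene [365. 235.] [365. 235.] [ 11  11 101] [-0.3  0.3]
square side [359. 143.] [356. 143.] [3 3 9] [-5.5  4.8]
amber px changed 0
37.7833 [ 0.47392613  0.49700759 -0.75829331]
```

```bash
python3 -c "
from station import workorder
print(workorder.sign_off())"
```

```text
the job is handed in; nothing more can be done
None
```

I put the vial, square bottle, jar and tube, in that order, into the vacant places of their own racks, and handed the job in at about 38 s of the 112 s allowed. Each was lowered slowly until a light touch on the rack floor, all within 0.3 mm of the expected height, and then released.

**Final checks that agreed:**
- The scene camera puts every cap within 1.4 mm of its slot centre.
- Both camera views show all four standing upright.
- The amber bottle's pixels are unchanged from the start, and the arm is parked clear.

**Checks that failed or disagreed:**
- **Final side view:** it confirmed only the jar (about 1 mm). For the vial, tube and square bottle it found only small bright patches of 3–5 px on the shaded caps, giving offsets of 5–9 mm. I took these as detection errors, because the scene view and the touch heights agree.
- **First shot with the arm overhead:** the same check was spoiled by the arm's shadow, so I repeated it with the arm away.
- **Side view at the start:** its rack fits were wrong because caps were mismatched, so I did not use them.

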